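# Wind the leak tester's timer and hold an aerosol can down in its sprung ring cradle

## Task

Get the leak-test stand ready and start the test: first wind its timer key clockwise, regripping it as needed, until the pointer is at the stop pin. Then set the aerosol can upright into the stand's sprung ring cradle, press the can down until the cradle is fully home, and finish while still holding it pressed down there. Leave the oil filter and the finned bottle standing where they are.

Things in the scene. Friction and masses are not known exactly. Their poses are not given: they have to be found in the camera images.
- can: Aerosol spray can, 180 mm tall, standing upright on the bench: round body 54 mm across up to 154 mm height, above it a cap 28 mm across. About 0.2 to 0.4 kg. Origin at the centre of its underside, z up its axis. Other things round it stand up to 285 mm tall.
- oil_filter: Bystander: spin-on oil filter, a plain squat round can 67 mm across and 92 mm tall, loose, near the aerosol can (the two may have changed places). Origin at the centre of its underside.
- finned_bottle: Bystander: black ribbed plastic bottle, 58 mm across and 215 mm tall, loose, behind the stand. Origin at the centre of its underside.
- stand: Leak-test stand fixed to the bench: dark base plate 110 (x) by 230 (y) by 10 mm, yaw -2.8 to -2.2 rad. The sprung ring cradle is 62 mm from its centre towards its -y; the round timer case (72 mm across, top at 55 mm) with the key 62 mm towards its +y. Origin: centre of the plate's underside. A solid door leaf stands just right of the bench: keep the elbow off it.
- cradle_seat (a point): Centre of the floor inside the ring cradle, on which the can's underside rests; 70 mm above the bench with the cradle up, and it moves down with the cradle. The ring's bore is 61 mm across, flaring to about 73 mm at the rim, 30 mm above this floor; the outside is 82 mm across at the rim. Below the cradle is a fixed housing 92 mm across.
- cradle (a joint): How far the cradle is pressed down, m: 0 up (rest), 0.025 fully home against its stop. The spring starts at about 6 N (so the can alone does not push it down) and needs about 16 N at full travel; it rises again when let go.
- key_grip (a point): Centre of the key's flat upright wing, 86 mm above the bench, on the key's vertical turning axis. The wing is 7 mm thick, about 52 mm long and 26 mm high, its long direction is the x axis of this point, which is also the direction of the small black pointer on the collar below the wing. The collar's top is 62 mm above the bench.
- wind_key (a joint): Winding angle of the key, rad: grows as the key is turned clockwise seen from above, from 0 (run down) to 2.8 (fully wound, pointer at the stop pin, pointing along the stand's +y, away from the cradle). Direction of the pointer in the stand's frame: pi/2 + 2.8 - value, counterclockwise from x. It turns stiffly (0.1 to 0.16 N m) and its ratchet-like friction keeps it where it is let go.
Not all that is in view belongs to the job. Several things look just like the can: the one meant starts farthest to the robot's left.

How it is judged:
By the outcome, as a careful person would: the job done as asked, in the order asked, and still so for the second after the job is handed in, while the arm keeps its last pose, push and grip.
It also fails if it takes over 64 s, if anything falls off the work surface, if the arm or the gripper's body presses on something with over 40 N, if the wrist force passes 120 N, or if a joint passes its speed limit or range.

## Robot

A 6-joint arm with a two-finger parallel gripper is mounted at the origin on a cart in front of the work surface, level with it; the furniture and walls round the work are solid. World frame = base frame: x ahead of the robot, y to its left, z up, the work surface at z = 0. Lengths are in mm, angles in rad, forces in N, time in s.
With the tool pointing down it reaches from about 400 to 925 mm from the base axis. Payload 12.5 kg.
Tool frame: the origin (TCP) lies between the finger pads; the fingertips stand 19 mm ahead of it and the grasp point (between the pads) is the TCP (env.nose_length is the distance from the TCP to the fingertips, in mm); z points along the fingers, y is the line along which they close (so a half turn about z gives the same grasp; the last joint's range is limited). The gripper opens to 95 mm and grips with 3 to 60 N. Pads are 20 mm wide; open, the fingers measure 119 mm over their backs; the gripper's body (75 mm by 180 mm) begins 59 mm behind the grasp point.
Start: joints at [-1.233, 0.491, 1.559, -0, 1.092, -0.106], TCP at [268.383, -564.46, 233.661] pointing down, gripper open.
Joint ranges: [-3.1, 3.1], [-0.84, 2.19], [0.05, 2.79], [-1.13, 4.28], [0.06, 2.93], [-2.69, 2.69]. Speed limits (rad/s): [2.22, 2.22, 2.79, 3.14, 3.14, 3.14].

## Interface

Orientations are given as [roll, pitch, yaw] about the fixed x, y, z axes, in that order (R = Rz(yaw) Ry(pitch) Rx(roll)).
In Python, from cell import env gives the robot as it stands. The module is installed in compiled form; this text tells all that it offers.
- The arm moves only by the tool drive_tool, never from a script. Its argument "rows" is a list that holds one entry, the list of rows, each a list of 7 numbers: the shift along the tool's x, y, z scaled (see below), then the turn, a rotation vector about the tool's x, y, z scaled (see below), then the opening, from 0 (shut) to 1 (fully open). In form: [[[tx, ty, tz, ax, ay, az, jaw], ...]]. A call has 1 to 5 rows; each row shifts and turns the commanded pose from where the row before left it, along the tool's axes as they then stand; what a row does not reach is not made up. The controller multiplies each number of a shift by 250 mm and each number of a turn by 180 degrees. A row lasts 1/8 s, in which the tool goes at most 62.5 mm and 10.7 degrees, less where a joint would pass 70% of its speed; a pose out of reach is approached as far as the arm can. A call with a number of a shift or a turn outside -1 to 1 is refused whole. A call with a gripper value outside its range is refused whole. The fingers move at their own pace and stop on an object; the grip force is fixed at half the most. Time passes only in rows, so rows that do not move let the fingers close. It gives the time, the measured TCP pose, the force, the opening and the grip force at its end, in the units of the state.
- env.state(): the state, without advancing time (a new reading comes with each control period).
- env.read_camera(name): name is "scene" or "top"; returns a dict with "color" (400x640x3 uint8, blue, green, red), "camera_matrix" (3x3 intrinsics, pixels), "pose" (4x4, takes a point from camera to world coordinates). Camera axes: x right, y up, looking along -z (the intrinsics and any distortion apply to the point x, -y, -z); pixel columns grow to the right and rows downward; lengths in mm; the calibration is good to about 2 mm. A picture is of the moment at which its call begins. There is no depth.
- env.job_done(): hands the job in; it is judged then, once.
Trained networks look in a picture, given as the dict that the camera call returned (one of the last four; its "shot" number tells which), for a name from the list of things; names that differ only in an ending like _2 or _b are one class to them, and where a whole thing is asked for, a point or a joint stands for the part that bears it (a point fixed in the world has none). Each returns a list of dicts, best first, with "score" (0 to 1); they miss things now and then, are a little off and sometimes report something else, mostly with a low value. They report only what shows in the picture. A call takes as long as a camera call. They do not tell look-alikes from the thing itself.
- env.search_frame(name, picture): "at" ([x, y, z] in mm, in the coordinates of the camera as it stood for that picture, good to about 4 mm: the middle of the surface that is visible of it).
- env.place_of(name, picture): "at" ([x, y, z] in mm, in the coordinates of the camera as it stood for that picture, good to about 4 mm: a listed point, or the origin of a listed thing).
The state is a dict: "t": time; "joints": joint angles; "qvel": joint speeds; "tau": joint torques, N m; "eef_pos": TCP position; "tcp_rot": TCP orientation; "ft_force": force on the tool from outside, world axes, zero at the start; "moment": the same for the moment, N m; "opening": opening from 0.0 (shut) to 1.0 (fully open); "grip_force": force on a finger pad.
Only numpy, scipy, OpenCV 4.12 (cv2) and the standard library are available. Lean on these libraries where they do the work, as an engineer would, in place of code of your own. Each camera call takes 0.05 s, during which the arm holds its last target. There are 200 camera calls.

## Working session

There is one attempt and no reset: what is moved stays moved. The work goes in short steps, Python scripts to look and compute and a tool call to move; the robot and the scene stay as the last step left them, time stands still between calls to the robot, and variables do not carry over. Pictures are saved under pics/ and viewed, at most 10 in all, crops included, and the job is handed in when it is done.

Besides the shell and the picture viewer there is one more tool, called after "Call:" as a command line: name --argument value ..., lists and objects as JSON in quotes. drive_tool: Moves the arm, as the interface text tells. Its arguments: {"type":"object","properties":{"rows":{"type":"array","items":{"type":"array","items":{"type":"array","items":{"type":"number","minimum":-1,"maximum":1}}}}},"required":["rows"]}

```bash
mkdir -p pics; cat > h.py <<'E'
import numpy as np, cv2
from cell import env
np.set_printoptions(precision=3,suppress=True)
def look(cam,names,save=None):
    p=env.read_camera(cam)
    if save: cv2.imwrite(f'pics/{save}.png',p['color'])
    for f,n in names:
        for d in getattr(env,f)(n,p):
            a=np.array(d['at']); w=p['pose'][:3,:3]@a+p['pose'][:3,3]
            K=p['camera_matrix']; q=K@np.array([a[0],-a[1],-a[2]]); 
            print(cam,f,n,round(d['score'],2),w.round(1),(q[:2]/q[2]).round())
    return p
E
python3 - <<'E'
from h import *
N=[('place_of',n) for n in ['can','oil_filter','finned_bottle','stand','cradle_seat','key_grip']]
for c in ['scene','top']:
    p=look(c,N,c+'0'); print(p['pose'],p['camera_matrix'],p.keys())
print(env.state())
E
```

```text
scene place_of can 0.93 [329.1 140.2   1.7] [400. 237.]
scene place_of can 0.86 [377.1 337.1  -2.8] [329. 282.]
scene place_of oil_filter 0.63 [518.3 404.2   1.3] [254. 267.]
scene place_of oil_filter 0.35 [379.1 335.5  -0.9] [329. 280.]
scene place_of finned_bottle 0.78 [608.  235.6   0.4] [278. 208.]
scene place_of stand 0.96 [523.8 103.5   2.9] [339. 195.]
scene place_of cradle_seat 0.57 [494.2 151.9  70.8] [338. 186.]
scene place_of key_grip 0.53 [553.2  47.2  86.9] [344. 153.]
[[ -0.785   0.394  -0.477  81.376]
 [ -0.619  -0.494   0.61  753.329]
 [  0.004   0.775   0.632 615.095]
 [  0.      0.      0.      1.   ]] [[397.206   0.    317.847]
 [  0.    397.206 203.105]
 [  0.      0.      1.   ]] dict_keys(['color', 'camera_matrix', 'pose', 'shot'])
top place_of can 0.89 [377.  339.4  -3.8] [298. 254.]
top place_of can 0.65 [325.2 142.4   3.6] [383. 245.]
top place_of oil_filter 0.69 [517.3 403.7   1.7] [255. 211.]
top place_of finned_bottle 0.68 [612.6 237.2   0.3] [305. 160.]
top place_of finned_bottle 0.64 [551.4  43.6  82.9] [386. 139.]
top place_of stand 0.58 [524.6 101.7  -
[... 156 characters left out ...]
 -0.415 122.593]
 [ -0.938  -0.314   0.148 371.359]
 [ -0.006   0.441   0.898 832.191]
 [  0.      0.      0.      1.   ]] [[363.719   0.    320.292]
 [  0.    363.719 193.128]
 [  0.      0.      1.   ]] dict_keys(['color', 'camera_matrix', 'pose', 'shot'])
{'t': 0.7, 'joints': array([-1.233,  0.491,  1.559,  0.   ,  1.092, -0.106]), 'qvel': array([-0.001, -0.   , -0.002,  0.001,  0.001, -0.   ]), 'tau': array([  0.001, -61.234, -25.84 ,   0.069,   0.044,   0.   ]), 'eef_pos': array([ 268.386, -564.459,  233.656]), 'tcp_rot': array([3.142, 0.   , 0.444]), 'ft_force': array([-0.384,  0.081, -0.191]), 'moment': array([-0.032,  0.017, -0.053]), 'grip_force': 0.0, 'opening': 0.9956894820359232}
```

View pics/scene0.png

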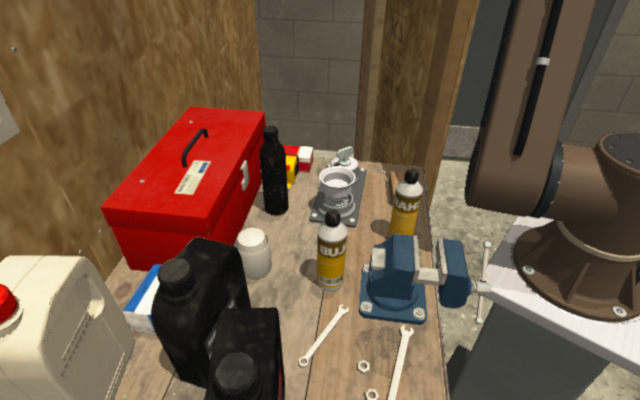

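View pics/top0.png

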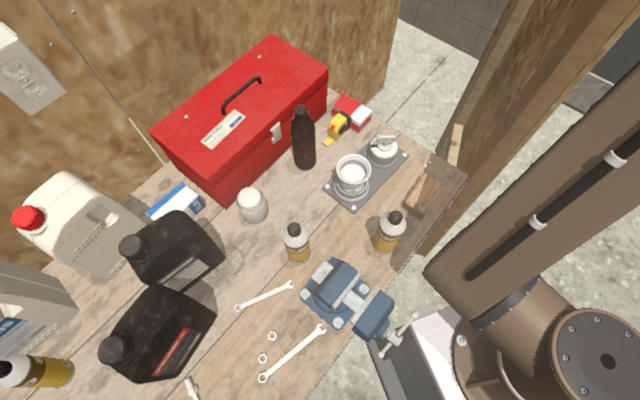

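```bash
python3 - <<'E'
import cv2,numpy as np
a=cv2.imread('pics/top0.png');b=cv2.imread('pics/scene0.png')
A=cv2.resize(a[330:400,0:100],None,fx=4,fy=4,interpolation=2)
B=cv2.resize(a[200:280,270:420],None,fx=4,fy=4,interpolation=2)
C=cv2.resize(a[120:220,310:420],None,fx=3,fy=3,interpolation=2)
o=np.zeros((600,800,3),np.uint8);o[:280,:400]=A;o[280:600,:600]=B;o[:280,420:750]=C[:280]
cv2.imwrite('pics/crop1.png',o)
E
```

```text
(no output)
```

View pics/crop1.png

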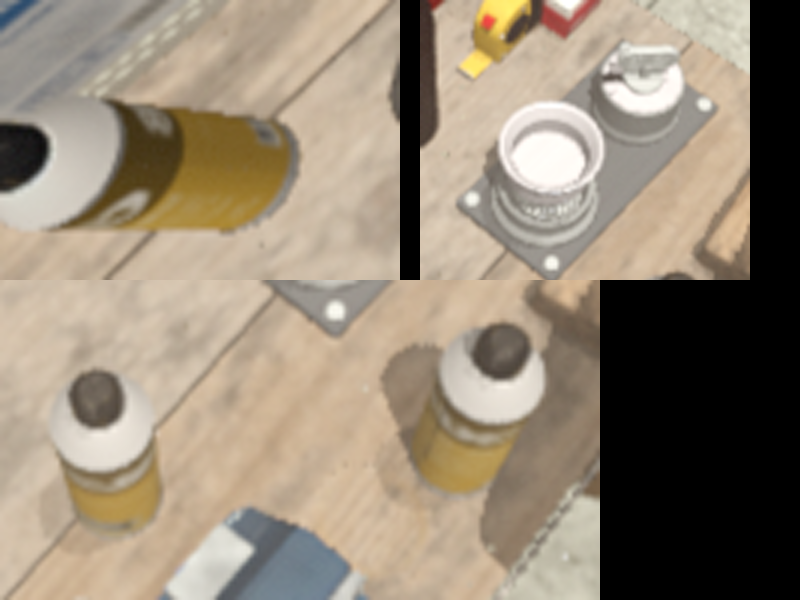

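```bash
python3 - <<'E'
from h import *
for i in range(3): p=look('top',[('place_of','can'),('search_frame','can')])
K=p['camera_matrix'];P=p['pose']
def proj(w):
    c=P[:3,:3].T@(np.array(w)-P[:3,3]); q=K@np.array([c[0],-c[1],-c[2]]); return q[:2]/q[2]
c=p['color'].copy()
for x,y in [(298,862-27),(377,338),(327,141),(298,850)]:
  for z,r in [(0,27),(154,27),(154,14),(180,14)]:
    t=np.linspace(0,6.283,60)
    pts=np.array([proj((x+r*np.cos(a),y+r*np.sin(a),z)) for a in t])
    cv2.polylines(c,[np.int32(pts*16)],True,(0,255,0) if y!=850 else (255,0,255),1,cv2.LINE_AA,4)
A=cv2.resize(c[310:400,0:120],None,fx=4,fy=4); B=cv2.resize(c[190:280,270:420],None,fx=4,fy=4)[:240]
o=np.zeros((600,800,3),np.uint8);o[:360,:480]=A;o[360:600,:600]=B
cv2.imwrite('pics/crop2.png',o)
E
```

```text
top place_of can 0.75 [327.4 143.5  -0.4] [382. 245.]
top place_of can 0.65 [379.1 335.1  -3.3] [299. 253.]
top search_frame can 0.9 [360.3 335.6 135.8] [298. 241.]
top search_frame can 0.69 [312.7 155.2 136.1] [390. 232.]
top search_frame can 0.35 [496.4 152.1  72.3] [354. 173.]
top place_of can 0.66 [376.2 337.   -0.5] [299. 254.]
top place_of can 0.55 [325.7 141.3  -1.1] [383. 245.]
top search_frame can 0.93 [313.  152.8 133.8] [391. 232.]
top search_frame can 0.6 [359.2 339.4 133.3] [296. 243.]
top place_of can 0.64 [325.7 140.3   3. ] [384. 245.]
top place_of can 0.63 [373.9 338.5  -3.6] [298. 255.]
top search_frame can 0.86 [313.9 154.2 135.8] [390. 232.]
top search_frame can 0.75 [360.4 340.8 140. ] [295. 241.]
```

View pics/crop2.png

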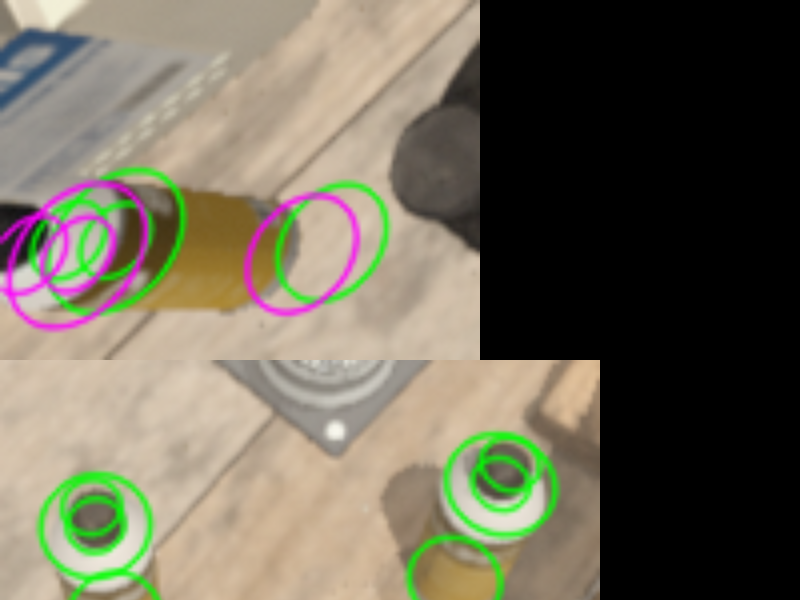

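```bash
python3 - <<'E'
from h import *
o=np.zeros((600,800,3),np.uint8)
for j,(cam,nm) in enumerate([('top','top0'),('scene','scene0')]):
    p=env.read_camera(cam);K=p['camera_matrix'];P=p['pose']
    def proj(w):
        c=P[:3,:3].T@(np.array(w,float)-P[:3,3]); q=K@np.array([c[0],-c[1],-c[2]]); return q[:2]/q[2]
    k=proj((551.5,44.5,86)); u0,v0=(k-[32,32]).astype(int)
    C=cv2.resize(p['color'][v0:v0+64,u0:u0+64],None,fx=6,fy=6,interpolation=cv2.INTER_CUBIC)
    D=C.copy()
    for th,col in [(1.7,(0,0,255)),(1.2,(0,255,0)),(0.7,(255,0,0))]:
        d=26*np.array([np.cos(th),np.sin(th)])
        q=[proj((551.5+s*d[0],44.5+s*d[1],z)) for s,z in [(1,99),(-1,99),(-1,73),(1,73),(1.0,64)]]
        cv2.polylines(D,[np.int32((np.array(q)-[u0,v0]+.5)*6)],False,col,1)
    o[(0):300,j*400:j*400+384]=C[40:340]; o[300:600,j*400:j*400+384]=D[40:340]
cv2.imwrite('pics/key.png',o)
E
```

```text
(no output)
```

View pics/key.png

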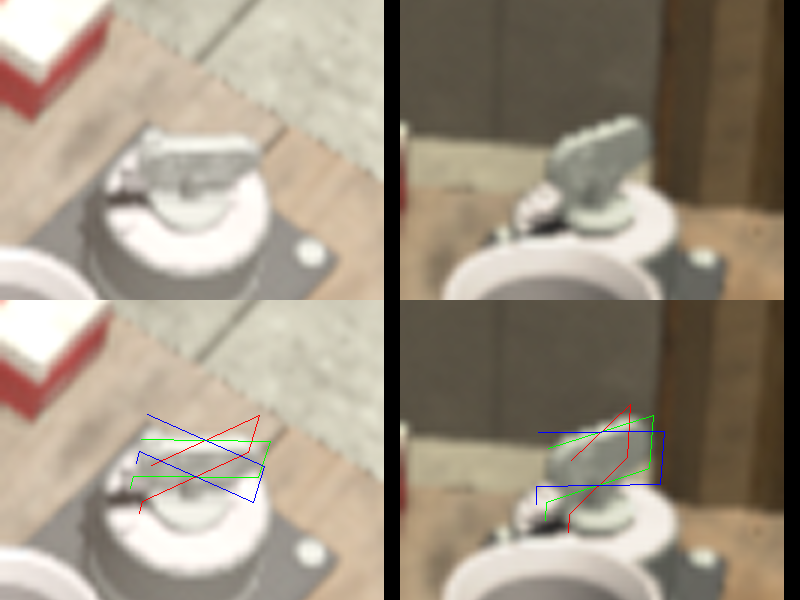

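```bash
python3 - <<'E'
from h import *
L={'top':[(425,255),(440,228),(465,178),(400,285),(372,335),(530,70),(560,40),(640,10)],'scene':[(430,185),(440,300),(390,165),(378,160),(425,175)]}
o=np.zeros((600,800,3),np.uint8)
for cam in L:
    p=env.read_camera(cam);K=p['camera_matrix'];P=p['pose']
    for u,v in L[cam]:
        d=P[:3,:3]@np.array([(u-K[0,2])/K[0,0],-(v-K[1,2])/K[1,1],-1])
        for z in (0,300,): print(cam,(u,v),z,(P[:3,3]+d*(z-P[2,3])/d[2]).round())
    if cam=='top': o[:600,:440]=cv2.resize(p['color'][0:300,400:620],None,fx=2,fy=2,interpolation=2)
    else: o[:600,440:800]=cv2.resize(p['color'][0:300,340:520],None,fx=2,fy=2,interpolation=2)
cv2.imwrite('pics/door.png',o)
E
```

```text
top (425, 255) 0 [270.  60.   0.]
top (425, 255) 300 [217. 172. 300.]
top (440, 228) 0 [317.  -6.  -0.]
top (440, 228) 300 [247. 130. 300.]
top (465, 178) 0 [ 417. -133.    0.]
top (465, 178) 300 [311.  49. 300.]
top (400, 285) 0 [227. 145.   0.]
top (400, 285) 300 [189. 227. 300.]
top (372, 335) 0 [152. 248.   0.]
top (372, 335) 300 [142. 292. 300.]
top (530, 70) 0 [ 676. -509.   -0.]
top (530, 70) 300 [ 476. -192.  300.]
top (560, 40) 0 [ 751. -673.    0.]
top (560, 40) 300 [ 524. -297.  300.]
top (640, 10) 0 [  774. -1011.     0.]
top (640, 10) 300 [ 539. -513.  300.]
scene (430, 185) 0 [364. -80.   0.]
scene (430, 185) 300 [226. 326. 300.]
scene (440, 300) 0 [186. 243.   0.]
scene (440, 300) 300 [135. 492. 300.]
scene (390, 165) 0 [493. -97.   0.]
scene (390, 165) 300 [292. 318. 300.]
scene (378, 160) 0 [532. -97.   0.]
scene (378, 160) 300 [312. 317. 300.]
scene (425, 175) 0 [ 395. -113.    0.]
scene (425, 175) 300 [242. 309. 300.]
```

View pics/door.png

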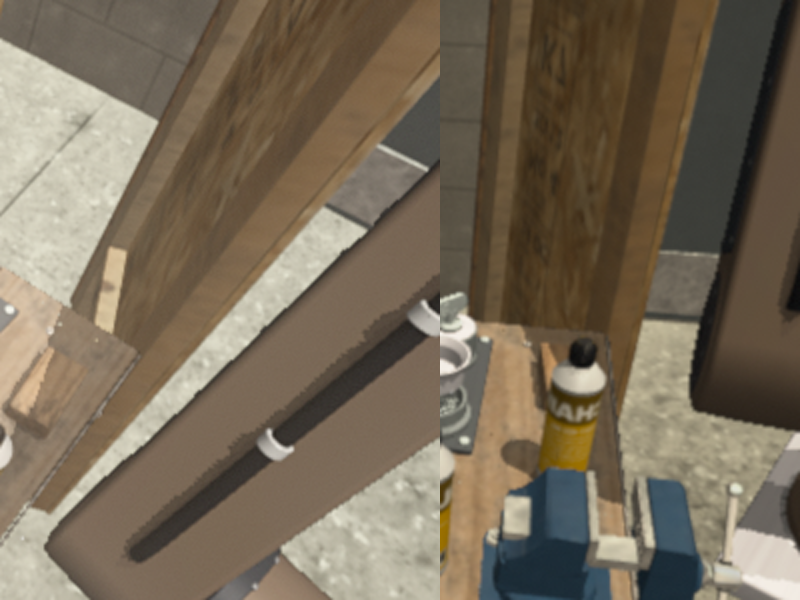

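```bash
python3 - <<'E'
from h import *
E={'near':{'top':[(618,31),(420,255)],'scene':[(477,0),(430,205)]},'far':{'top':[(515,0),(437,150)],'scene':[(364,0),(357,158)]},
'stileN':{'top':[(590,0+22),(469,178)],'scene':[(460,0),(422,165)]}}
for n,e in E.items():
    ls=[]
    for cam,pp in e.items():
        p=env.read_camera(cam);K=p['camera_matrix'];P=p['pose']
        for u,v in pp:
            d=P[:3,:3]@np.array([(u-K[0,2])/K[0,0],-(v-K[1,2])/K[1,1],-1]); ls.append((cam,P[:2,3],d[:2]/np.linalg.norm(d[:2])))
    for a in ls[:2]:
        for b in ls[2:]:
            t=np.linalg.solve(np.c_[a[2],-b[2]],b[1]-a[1]); print(n,(a[1]+t[0]*a[2]).round(), np.linalg.norm(a[1]+t[0]*a[2]).round())
E
```

```text
near [ 389. -186.] 432.0
near [ 379. -164.] 413.0
near [ 364. -108.] 380.0
near [355. -91.] 367.0
far [ 953. -633.] 1144.0
far [ 862. -523.] 1008.0
far [ 945. -620.] 1130.0
far [ 855. -512.] 997.0
stileN [ 412. -147.] 437.0
stileN [ 441. -199.] 483.0
stileN [ 404. -126.] 424.0
stileN [ 432. -175.] 466.0
```

Call:
drive_tool --rows '[[[0,-0.12,-0.16,0,0,0,1],[0,-0.12,-0.16,0,0,0,1],[0,-0.12,-0.16,0,0,0,1],[0,-0.12,-0.16,0,0,0,1],[0,-0.12,-0.16,0,0,0,1]]]'

```text
t: 2.28
eef_pos: [203.5, -427.9, 435.1]
tcp_rot: [3.141, 0.0, 0.444]
ft_force: [0.5, 0.3, 0.4]
opening: 0.997
grip_force: 0.0
```

```bash
python3 - <<'E'
from h import *
s=env.state();print(s)
from scipy.optimize import least_squares
# planar fit with two configurations, prior for lengths
D=[([-1.233,.491,1.559,0,1.092,-.106],[268.383,-564.46,233.661]),(s['joints'],s['eef_pos'])]
def fk(v,q):
    a1,d1,L1,a3,L2,L3=v; q2,q3,q5=q[1],q[2],q[4]; a=q2+q3;b=a+q5
    return np.array([a1+L1*np.sin(q2)+L2*np.sin(a)-a3*np.cos(a)+L3*np.sin(b), d1+L1*np.cos(q2)+L2*np.cos(a)+a3*np.sin(a)+L3*np.cos(b)])
def res(v): return np.r_[np.concatenate([fk(v,q)-[np.hypot(*p[:2]),p[2]] for q,p in D]),0.001*(np.array(v)-[0,300,550,0,550,250])]
f=least_squares(res,[0,300,550,0,550,250]);print(f.x,f.fun)
E
```

```text
{'t': 2.275, 'joints': array([-1.266,  0.113,  1.577, -0.   ,  1.451, -0.139]), 'qvel': array([-0.068, -0.544, -0.145,  0.001,  0.684, -0.067]), 'tau': array([  0.864, -34.706, -28.683,   0.088,  -1.03 ,   0.114]), 'eef_pos': array([ 203.494, -427.873,  435.053]), 'tcp_rot': array([3.141, 0.   , 0.444]), 'ft_force': array([0.522, 0.275, 0.412]), 'moment': array([-0.059, -0.015, -0.051]), 'grip_force': 0.0, 'opening': 0.9968257171360382}
[  3.764 247.184 547.498  -4.444 411.64  302.601] [-0.    -0.     0.     0.     0.004 -0.053 -0.003 -0.004 -0.138  0.053]
```

```bash
cat >> h.py <<'E'
import json
def rows(wps,jaw=1,pose=None):
    """wps: list of (x,y,z,yaw,n) -> tool rows, straight interpolation, tool down"""
    s=env.state(); p=np.array(s['eef_pos']); y=s['tcp_rot'][2]
    if pose is not None: p=np.array(pose[:3],float); y=pose[3]
    out=[]
    for x,yy,z,yaw,n in wps:
        yaw=y+(yaw-y)
        dp=(np.array([x,yy,z])-p)/n; dy=(yaw-y)/n
        for i in range(n):
            c,sn=np.cos(y),np.sin(y)
            t=[c*dp[0]+sn*dp[1], sn*dp[0]-c*dp[1], -dp[2]]
            out.append([round(float(v),4) for v in np.array(t)/250]+[0,0,round(float(-dy/np.pi),4),jaw]); p=p+dp; y+=dy
    for i in range(0,len(out),5): print(json.dumps([out[i:i+5]]))
E
python3 - <<'E'
from h import *
def cyl(r,a,z,yaw,n): return (r*np.cos(a),r*np.sin(a),z,yaw,n)
A=np.linspace(-1.127,0.25,13)[1:]
rows([cyl(220,-1.127,435,.444,5)]+[cyl(220,a,435,.444+.756*(i+1)/12,1) for i,a in enumerate(A)])
E
```

```text
[[[-0.0001, -0.203, 0.0, 0, 0, -0.0, 1], [-0.0, -0.203, 0.0, 0, 0, -0.0, 1], [-0.0, -0.203, 0.0, 0, 0, -0.0, 1], [-0.0, -0.203, 0.0, 0, 0, -0.0, 1], [-0.0, -0.203, 0.0, 0, 0, -0.0, 1]]]
[[[0.1008, -0.0058, 0.0, 0, 0, -0.0201, 1], [0.1003, -0.011, -0.0, 0, 0, -0.0201, 1], [0.0996, -0.0161, -0.0, 0, 0, -0.0201, 1], [0.0987, -0.0213, -0.0, 0, 0, -0.0201, 1], [0.0974, -0.0264, -0.0, 0, 0, -0.0201, 1]]]
[[[0.0959, -0.0314, -0.0, 0, 0, -0.0201, 1], [0.0942, -0.0363, -0.0, 0, 0, -0.0201, 1], [0.0922, -0.0411, -0.0, 0, 0, -0.0201, 1], [0.0899, -0.0458, -0.0, 0, 0, -0.0201, 1], [0.0874, -0.0504, -0.0, 0, 0, -0.0201, 1]]]
[[[0.0847, -0.0549, -0.0, 0, 0, -0.0201, 1], [0.0818, -0.0592, -0.0, 0, 0, -0.0201, 1]]]
```

Call:
drive_tool --rows '[[[0,-0.2,0,0,0,0,1],[0,-0.2,0,0,0,0,1],[0,-0.2,0,0,0,0,1],[0,-0.2,0,0,0,0,1],[0,-0.2,0,0,0,0,1]]]'

```text
t: 2.9
eef_pos: [96.1, -201.5, 433.6]
tcp_rot: [3.141, 0.0, 0.444]
ft_force: [1.3, 0.5, 1.2]
opening: 1.001
grip_force: 0.0
```

Call:
drive_tool --rows '[[[0.1,-0.006,0,0,0,-0.02,1],[0.1,-0.011,0,0,0,-0.02,1],[0.1,-0.016,0,0,0,-0.02,1],[0.099,-0.021,0,0,0,-0.02,1],[0.097,-0.026,0,0,0,-0.02,1]]]'

```text
t: 3.52
eef_pos: [189.6, -119.5, 433.7]
tcp_rot: [3.141, 0.0, 0.76]
ft_force: [0.3, -0.6, -0.7]
opening: 1.001
grip_force: 0.0
```

```bash
python3 - <<'E'
from h import *
s=env.state();print(s['joints'],s['eef_pos'],s['tcp_rot'],s['ft_force'],s['tau'])
a=env.read_camera('scene')['color'];b=env.read_camera('top')['color']
cv2.imwrite('pics/pass.png',np.vstack([a[:300],b[:300]]))
E
```

```text
[-0.861 -0.337  1.959 -0.     1.519 -0.05 ] [ 189.638 -119.532  433.709] [3.141 0.    0.76 ] [ 0.276 -0.635 -0.68 ] [ -7.235  -5.927 -30.492   0.062   0.087  -0.641]
```

View pics/pass.png

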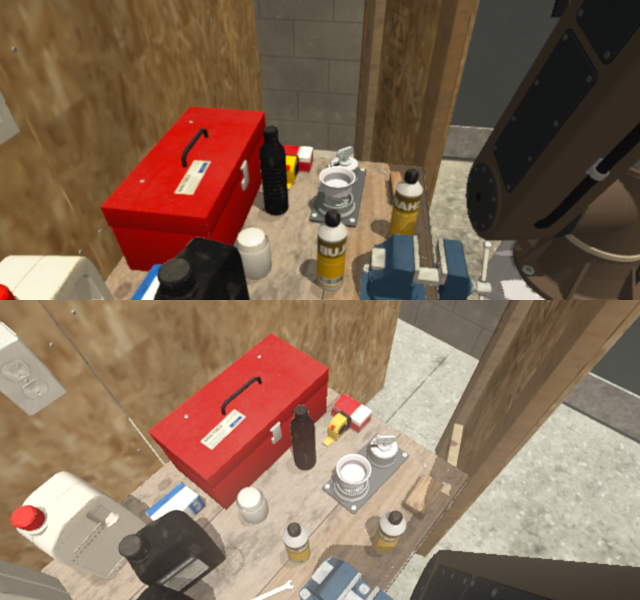

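Call:
drive_tool --rows '[[[0.096,-0.031,0,0,0,-0.02,1],[0.094,-0.036,0,0,0,-0.02,1],[0.092,-0.041,0,0,0,-0.02,1],[0.09,-0.046,0,0,0,-0.02,1],[0.087,-0.05,0,0,0,-0.02,1]]]'

```text
t: 4.25
eef_pos: [222.3, -0.3, 433.7]
tcp_rot: [3.141, 0.0, 1.073]
ft_force: [0.6, -0.0, 0.2]
opening: 1.002
grip_force: 0.0
```

Call:
drive_tool --rows '[[[0.085,-0.055,0,0,0,-0.02,1],[0.082,-0.059,0,0,0,-0.02,1],[0,0,0,0,0,0,1]]]'

```text
t: 4.62
eef_pos: [215.5, 49.9, 433.7]
tcp_rot: [3.141, 0.0, 1.2]
ft_force: [-1.1, -0.0, -0.6]
opening: 0.999
grip_force: 0.0
```

```bash
python3 - <<'E'
from h import *
s=env.state();print(s['joints'],s['eef_pos'],s['tcp_rot'],s['ft_force'])
p=look('top',[('place_of','key_grip'),('place_of','cradle_seat'),('place_of','stand')],'t3')
p=look('scene',[('place_of','key_grip'),('place_of','cradle_seat'),('place_of','stand')])
rows([(540,60,330,1.2,6),(551.5,44.5,130,1.2,6)])
E
```

```text
[-0.075 -0.343  1.962 -0.     1.522  0.296] [215.451  49.9   433.684] [3.141 0.    1.2  ] [-1.143 -0.015 -0.578]
top place_of key_grip 0.5 [551.2  42.3  83.9] [387. 139.]
top place_of cradle_seat 0.84 [497.4 155.9  63.3] [352. 175.]
top place_of stand 0.73 [526.8 103.9  -4.4] [364. 172.]
scene place_of key_grip 0.76 [552.6  44.7  89.9] [345. 151.]
scene place_of cradle_seat 0.85 [496.6 151.3  72.9] [337. 185.]
scene place_of stand 0.65 [525.8 102.8   1.3] [338. 195.]
[[[0.0859, 0.1984, 0.0691, 0, 0, -0.0002, 1], [0.0858, 0.1985, 0.0691, 0, 0, -0.0002, 1], [0.0856, 0.1985, 0.0691, 0, 0, -0.0002, 1], [0.0855, 0.1986, 0.0691, 0, 0, -0.0002, 1], [0.0854, 0.1986, 0.0691, 0, 0, -0.0002, 1]]]
[[[0.0852, 0.1987, 0.0691, 0, 0, -0.0002, 1], [-0.0069, 0.0109, 0.1333, 0, 0, 0.0, 1], [-0.0069, 0.0109, 0.1333, 0, 0, 0.0, 1], [-0.0069, 0.0109, 0.1333, 0, 0, 0.0, 1], [-0.0069, 0.0109, 0.1333, 0, 0, 0.0, 1]]]
[[[-0.0069, 0.0109, 0.1333, 0, 0, 0.0, 1], [-0.0069, 0.0109, 0.1333, 0, 0, 0.0, 1]]]
```

Call:
drive_tool --rows '[[[0.086,0.198,0.069,0,0,0,1],[0.086,0.198,0.069,0,0,0,1],[0.086,0.198,0.069,0,0,0,1],[0.086,0.198,0.069,0,0,0,1],[0.086,0.198,0.069,0,0,0,1]]]'

```text
t: 5.65
eef_pos: [487.3, 59.0, 346.4]
tcp_rot: [-3.141, 0.0, 1.197]
ft_force: [0.0, 0.2, 0.1]
opening: 1.001
grip_force: 0.0
```

Call:
drive_tool --rows '[[[0.085,0.198,0.069,0,0,0,1],[-0.007,0.011,0.133,0,0,0,1],[-0.007,0.011,0.133,0,0,0,1],[-0.007,0.011,0.133,0,0,0,1],[-0.007,0.011,0.133,0,0,0,1]]]'

```text
t: 6.28
eef_pos: [547.1, 49.9, 195.8]
tcp_rot: [-3.141, 0.0, 1.197]
ft_force: [1.5, 0.7, -0.8]
opening: 0.999
grip_force: 0.0
```

```bash
python3 - <<'E'
from h import *
s=env.state();print(s['joints'],s['eef_pos'],s['tcp_rot'],s['ft_force'])
p=look('top',[('place_of','key_grip')]);p2=look('scene',[('place_of','key_grip')])
o=np.zeros((400,800,3),np.uint8)
o[:,:400]=cv2.resize(p['color'][90:190,330:430],(400,400),interpolation=2);o[:,400:]=cv2.resize(p2['color'][90:190,295:395],(400,400),interpolation=2)
cv2.imwrite('pics/above.png',o)
rows([(552,44,87,1.2,4)])
E
```

```text
[-0.029  0.428  1.79  -0.     0.925  0.345] [547.072  49.926 195.826] [-3.141  0.     1.197] [ 1.492  0.664 -0.789]
top place_of key_grip 0.55 [551.6  45.8  81.7] [385. 140.]
scene place_of key_grip 0.58 [552.5  45.5  86.8] [344. 152.]
[[[-0.0041, 0.0068, 0.1104, 0, 0, -0.0002, 1], [-0.0041, 0.0068, 0.1104, 0, 0, -0.0002, 1], [-0.0041, 0.0068, 0.1104, 0, 0, -0.0002, 1], [-0.0041, 0.0068, 0.1104, 0, 0, -0.0002, 1]]]
```

View pics/above.png

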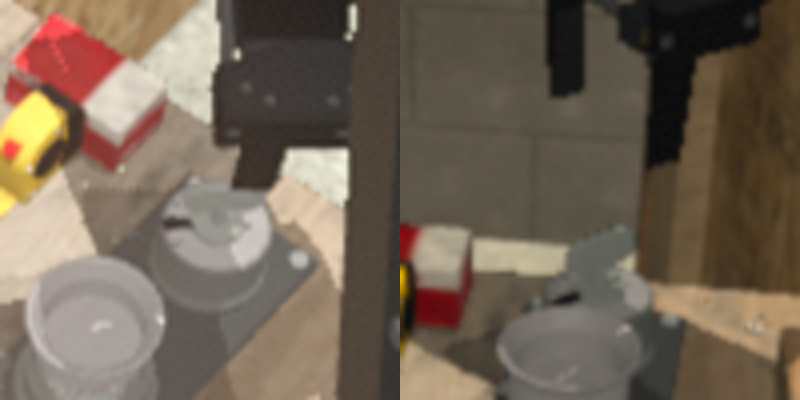

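Call:
drive_tool --rows '[[[-0.004,0.007,0.11,0,0,0,1],[-0.004,0.007,0.11,0,0,0,1],[-0.004,0.007,0.11,0,0,0,1],[-0.004,0.007,0.102,0,0,0,1],[0,0,0,0,0,0,1]]]'

```text
t: 7.1
eef_pos: [552.1, 44.2, 89.2]
tcp_rot: [-3.141, 0.0, 1.198]
ft_force: [-0.2, -0.5, -0.6]
opening: 1.003
grip_force: 0.0
```

Call:
drive_tool --rows '[[[0,0,0,0,0,0,0],[0,0,0,0,0,0,0],[0,0,0,0,0,0,0],[0,0,0,0,0,0,0],[0,0,0,0,0,0,0]]]'

```text
t: 7.72
eef_pos: [552.0, 44.3, 89.2]
tcp_rot: [3.141, 0.0, 1.198]
ft_force: [-0.1, 0.1, 0.7]
opening: 0.527
grip_force: 0.0
```

```bash
python3 - <<'E'
from h import *
s=env.state();print(s)
E
```

```text
{'t': 7.725, 'joints': array([-0.039,  0.581,  1.873, -0.   ,  0.687,  0.334]), 'qvel': array([ 0.   ,  0.003, -0.   , -0.   , -0.001, -0.   ]), 'tau': array([  0.01 , -58.455, -17.097,   0.057,   0.01 ,   0.   ]), 'eef_pos': array([551.98 ,  44.342,  89.235]), 'tcp_rot': array([3.141, 0.   , 1.198]), 'ft_force': array([-0.127,  0.073,  0.748]), 'moment': array([-0.037, -0.094, -0.034]), 'grip_force': 0.0, 'opening': 0.5273923897922631}
```

Call:
drive_tool --rows '[[[0,0,0.008,0,0,0,0],[0,0,0,0,0,0,0],[0,0,0,0,0,0,0],[0,0,0,0,0,0,0],[0,0,0,0,0,0,0]]]'

```text
t: 8.35
eef_pos: [552.1, 44.3, 87.1]
tcp_rot: [3.141, 0.0, 1.198]
ft_force: [0.1, -1.1, -1.0]
opening: 0.093
grip_force: 30.0
```

Call:
drive_tool --rows '[[[0,0,0,0,0,0,0],[0,0,0,0,0,0,0]]]'

```text
t: 8.6
eef_pos: [552.1, 44.3, 87.1]
tcp_rot: [3.141, -0.0, 1.198]
ft_force: [-0.4, -0.2, -1.6]
opening: 0.092
grip_force: 30.0
```

Call:
drive_tool --rows '[[[0,0,0,0,0,0.03,0],[0,0,0,0,0,0.05,0],[0,0,0,0,0,0.05,0],[0,0,0,0,0,0.05,0],[0,0,0,0,0,0.05,0]]]'

```text
t: 9.22
eef_pos: [551.6, 44.6, 87.1]
tcp_rot: [-3.141, 0.001, 0.47]
ft_force: [-1.0, 3.1, 0.0]
opening: 0.091
grip_force: 30.1
```

```bash
python3 - <<'E'
from h import *
s=env.state();print(s['eef_pos'],s['tcp_rot'],s['ft_force'],s['moment'],s['opening'],s['joints'][5])
p=look('scene',[('place_of','key_grip')])
E
```

```text
[551.614  44.636  87.086] [-3.141  0.001  0.47 ] [-1.038  3.057  0.023] [0.625 0.125 0.099] 0.09072784544534322 1.0616016101076517
scene place_of key_grip 0.51 [552.7  45.8  86.5] [344. 153.]
```

Call:
drive_tool --rows '[[[0,0,0,0,0,0.05,0],[0,0,0,0,0,0.05,0],[0,0,0,0,0,0.05,0],[0,0,0,0,0,0.05,0],[0,0,0,0,0,0.05,0]]]'

```text
t: 9.95
eef_pos: [551.5, 45.2, 87.1]
tcp_rot: [-3.141, 0.001, -0.311]
ft_force: [-1.3, 8.9, 0.1]
opening: 0.091
grip_force: 30.1
```

Call:
drive_tool --rows '[[[0,0,0,0,0,0.05,0],[0,0,0,0,0,0.05,0],[0,0,0,0,0,0.04,0],[0,0,0,0,0,0.03,0],[0,0,0,0,0,0,0]]]'

```text
t: 10.58
eef_pos: [551.8, 45.6, 87.1]
tcp_rot: [-3.141, 0.001, -0.842]
ft_force: [-0.1, 11.3, 0.5]
opening: 0.092
grip_force: 30.0
```

```bash
python3 - <<'E'
from h import *
s=env.state();print(s['eef_pos'],s['tcp_rot'],s['ft_force'],s['moment'],s['opening'],s['joints'])
E
```

```text
[551.783  45.554  87.085] [-3.141  0.001 -0.842] [-0.102 11.271  0.514] [2.182 0.032 0.045] 0.09208607620946213 [-0.038  0.585  1.874  0.002  0.683  2.373]
```

Call:
drive_tool --rows '[[[0,0,0,0,0,0.02,0],[0,0,0,0,0,0.02,0],[0,0,0,0,0,0.02,0],[0,0,0,0,0,0,0]]]'

```text
t: 11.08
eef_pos: [551.9, 45.7, 87.1]
tcp_rot: [-3.141, 0.001, -1.03]
ft_force: [1.5, 11.1, -0.3]
opening: 0.091
grip_force: 30.0
```

```bash
python3 - <<'E'
from h import *
s=env.state();print(s['eef_pos'],s['tcp_rot'],s['ft_force'],s['moment'],s['opening'],s['joints'][5])
E
```

```text
[551.912  45.656  87.106] [-3.141  0.001 -1.03 ] [ 1.519 11.144 -0.332] [ 2.397 -0.104  0.083] 0.09052855648235267 2.561093656107904
```

Call:
drive_tool --rows '[[[0,0,0,0,0,0.01,0],[0,0,0,0,0,0.01,0],[0,0,0,0,0,0,0]]]'

```text
t: 11.45
eef_pos: [552.0, 45.7, 87.1]
tcp_rot: [-3.141, 0.001, -1.092]
ft_force: [1.4, 12.7, -1.2]
opening: 0.092
grip_force: 30.0
```

```bash
python3 - <<'E'
from h import *
s=env.state();print(s['eef_pos'],s['tcp_rot'],s['ft_force'],s['moment'],s['opening'],s['joints'][5])
E
```

```text
[551.984  45.652  87.144] [-3.141  0.001 -1.092] [ 1.448 12.66  -1.173] [ 2.436 -0.216  0.107] 0.0922792030868765 2.6234777310907926
```

Call:
drive_tool --rows '[[[0,0,0,0,0,0.008,0],[0,0,0,0,0,0.007,0],[0,0,0,0,0,0,0]]]'

```text
t: 11.82
eef_pos: [552.0, 45.7, 87.1]
tcp_rot: [-3.141, 0.001, -1.139]
ft_force: [1.7, 12.9, 0.2]
opening: 0.093
grip_force: 30.0
```

```bash
python3 - <<'E'
from h import *
s=env.state();print(s['eef_pos'],s['tcp_rot'],s['ft_force'],s['moment'],s['opening'],s['joints'][5])
E
```

```text
[551.98   45.684  87.107] [-3.141  0.001 -1.139] [ 1.695 12.949  0.185] [ 2.451 -0.249  0.152] 0.09275719186242673 2.6704551606835736
```

Call:
drive_tool --rows '[[[0,0,0,0,0,0,0.85],[0,0,0,0,0,0,0.85],[0,0,0,0,0,0,0.85],[0,0,0,0,0,0,0.85],[0,0,0,0,0,0,0.85]]]'

```text
t: 12.45
eef_pos: [552.0, 44.2, 87.1]
tcp_rot: [3.142, -0.0, -1.143]
ft_force: [-0.7, -0.7, -0.3]
opening: 0.563
grip_force: 0.0
```

Call:
drive_tool --rows '[[[0,0,0,0,0,0,0.85],[0,0,0,0,0,0,0.85],[0,0,0,0,0,0,0.85]]]'

```text
t: 12.82
eef_pos: [552.0, 44.3, 87.1]
tcp_rot: [3.142, -0.0, -1.143]
ft_force: [-0.2, 0.5, -0.9]
opening: 0.832
grip_force: 0.0
```

Call:
drive_tool --rows '[[[0,0,0,0,0,-0.056,0.85],[0,0,0,0,0,-0.056,0.85],[0,0,0,0,0,-0.056,0.85],[0,0,0,0,0,-0.056,0.85],[0,0,0,0,0,-0.056,0.85]]]'

```text
t: 13.45
eef_pos: [552.0, 44.3, 87.1]
tcp_rot: [3.142, -0.0, -0.257]
ft_force: [-0.3, -0.2, -0.4]
opening: 0.853
grip_force: 0.0
```

Call:
drive_tool --rows '[[[0,0,0,0,0,-0.056,0.85],[0,0,0,0,0,-0.056,0.85],[0,0,0,0,0,-0.056,0.85],[0,0,0,0,0,-0.056,0.85],[0,0,0,0,0,-0.056,0.85]]]'

```text
t: 14.08
eef_pos: [552.0, 44.3, 87.1]
tcp_rot: [3.141, 0.0, 0.622]
ft_force: [-0.6, 0.1, 0.2]
opening: 0.851
grip_force: 0.0
```

Call:
drive_tool --rows '[[[0,0,0,0,0,-0.056,0.85],[0,0,0,0,0,-0.056,0.85],[0,0,0,0,0,-0.056,0.85],[0,0,0,0,0,-0.056,0.85],[0,0,0,0,0,-0.056,0.85]]]'

```text
t: 14.7
eef_pos: [552.0, 44.3, 87.1]
tcp_rot: [3.142, 0.0, 1.502]
ft_force: [-0.0, -0.5, -0.1]
opening: 0.855
grip_force: 0.0
```

Call:
drive_tool --rows '[[[0,0,0,0,0,-0.056,0.85],[0,0,0,0,0,-0.056,0.7],[0,0,0,0,0,-0.056,0.7],[0,0,0,0,0,0,0.7]]]'

```text
t: 15.2
eef_pos: [552.0, 44.3, 87.1]
tcp_rot: [3.142, 0.0, 2.023]
ft_force: [-0.6, 0.4, -0.1]
opening: 0.705
grip_force: 0.0
```

```bash
python3 - <<'E'
from h import *
s=env.state();print(s['eef_pos'],s['tcp_rot'],s['ft_force'],s['moment'],s['opening'],s['joints'])
p=look('scene',[('place_of','key_grip')])
p2=look('top',[('place_of','key_grip')])
o=np.zeros((400,800,3),np.uint8)
o[:,:400]=cv2.resize(p2['color'][105:185,340:420],(400,400),interpolation=2);o[:,400:]=cv2.resize(p['color'][100:180,305:385],(400,400),interpolation=2)
cv2.imwrite('pics/wound.png',o)
E
```

```text
[551.983  44.341  87.119] [3.142 0.    2.023] [-0.608  0.359 -0.051] [ 0.031 -0.079  0.013] 0.7045984737935806 [-0.039  0.585  1.874 -0.     0.683 -0.491]
top place_of key_grip 0.47 [552.1  42.8  83.6] [386. 139.]
```

View pics/wound.png

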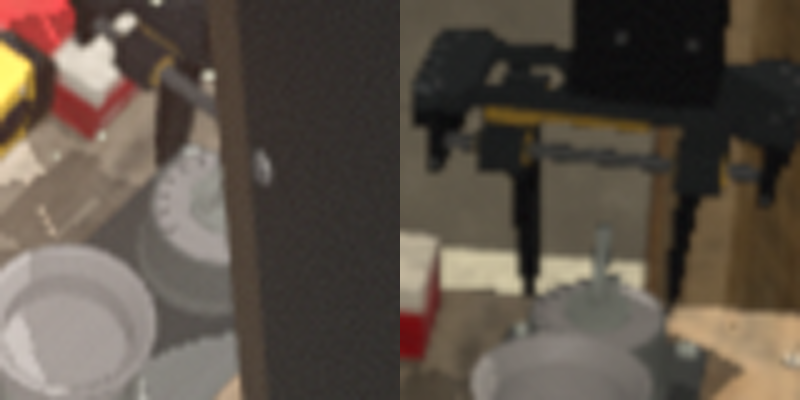

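Call:
drive_tool --rows '[[[0,0,0,0,0,0,0],[0,0,0,0,0,0,0],[0,0,0,0,0,0,0],[0,0,0,0,0,0,0],[0,0,0,0,0,0,0]]]'

```text
t: 16.02
eef_pos: [552.0, 44.3, 87.1]
tcp_rot: [-3.142, 0.0, 2.024]
ft_force: [0.2, 0.7, -1.2]
opening: 0.232
grip_force: 0.0
```

Call:
drive_tool --rows '[[[0,0,0,0,0,0,0],[0,0,0,0,0,0,0],[0,0,0,0,0,0,0],[0,0,0,0,0,0,0]]]'

```text
t: 16.52
eef_pos: [552.6, 44.6, 87.2]
tcp_rot: [3.14, 0.001, 2.024]
ft_force: [4.1, 3.8, -2.0]
opening: 0.091
grip_force: 30.0
```

```bash
python3 - <<'E'
from h import *
s=env.state();print(s['eef_pos'],s['tcp_rot'],s['ft_force'],s['moment'],s['opening'],s['joints'][5])
E
```

```text
[552.588  44.552  87.195] [3.14  0.001 2.024] [ 4.082  3.821 -2.03 ] [ 0.668 -0.91  -0.058] 0.09115971779220672 -0.4922051077521495
```

Call:
drive_tool --rows '[[[0,0,0,0,0,0.01,0],[0,0,0,0,0,0.01,0],[0,0,0,0,0,0,0]]]'

```text
t: 16.9
eef_pos: [552.6, 44.6, 87.2]
tcp_rot: [3.14, 0.001, 1.961]
ft_force: [3.9, 4.5, -2.4]
opening: 0.096
grip_force: 30.1
```

```bash
python3 - <<'E'
from h import *
s=env.state();print(s['eef_pos'],s['tcp_rot'],s['ft_force'],s['moment'],s['opening'],s['joints'][5])
E
```

```text
[552.604  44.554  87.221] [3.14  0.001 1.961] [ 3.86   4.506 -2.395] [ 0.604 -0.855  0.111] 0.09640302898433764 -0.4290878955137404
```

Call:
drive_tool --rows '[[[0,0,0,0,0,0.01,0],[0,0,0,0,0,0.01,0],[0,0,0,0,0,0,0]]]'

```text
t: 17.27
eef_pos: [552.5, 44.6, 87.2]
tcp_rot: [3.14, 0.0, 1.899]
ft_force: [3.7, 3.2, -2.8]
opening: 0.094
grip_force: 30.6
```

```bash
python3 - <<'E'
from h import *
s=env.state();print(s['eef_pos'],s['tcp_rot'],s['ft_force'],s['moment'],s['opening'],s['joints'][5])
E
```

```text
[552.541  44.559  87.188] [3.14  0.    1.899] [ 3.749  3.226 -2.766] [ 0.586 -0.834  0.269] 0.09384871094126566 -0.3664734542159445
```

Call:
drive_tool --rows '[[[0,0,0,0,0,0,0.9],[0,0,0,0,0,0,0.9],[0,0,0,0,0,0,0.9],[0,0,0,0,0,0,0.9],[0,0,-0.1,0,0,0,0.9]]]'

```text
t: 17.9
eef_pos: [551.2, 44.3, 111.1]
tcp_rot: [-3.139, -0.001, 1.898]
ft_force: [-0.4, -0.5, 0.8]
opening: 0.564
grip_force: 0.0
```

Call:
drive_tool --rows '[[[0,0,-0.2,0,0,0,1],[0,0,-0.24,0,0,0,1],[0,0,-0.24,0,0,0,1],[0,0,-0.24,0,0,0,1],[0,0,0,0,0,0,1]]]'

```text
t: 18.52
eef_pos: [552.8, 44.3, 346.5]
tcp_rot: [3.134, 0.003, 1.898]
ft_force: [-0.4, 1.0, -0.9]
opening: 0.995
grip_force: 0.0
```

```bash
python3 - <<'E'
from h import *
s=env.state();print(s['eef_pos'],s['tcp_rot'],s['ft_force'],s['opening'])
p=look('top',[('place_of','can'),('place_of','cradle_seat'),('place_of','key_grip')]);q=look('scene',[('place_of','can'),('place_of','cradle_seat'),('place_of','oil_filter')])
for nm,pp,P0,zs in [('jug top img',(222,262),p,(0,50,200)),('jug top edge',(190,215),p,(200,)),('jug sc',(247,325),q,(0,)),('jug2 sc',(282,400),q,(0,100)),('jug2top',(215,320),p,(0,150)),('vise',(333,260),p,(60,100)),('vise2',(302,290),p,(0,60))]:
    K=P0['camera_matrix'];P=P0['pose'];u,v=pp
    d=P[:3,:3]@np.array([(u-K[0,2])/K[0,0],-(v-K[1,2])/K[1,1],-1])
    for z in zs: print(nm,(P[:3,3]+d*(z-P[2,3])/d[2]).round())
# key view with the wanted wing direction
o=np.zeros((400,800,3),np.uint8)
for j,P0 in enumerate((p,q)):
    K=P0['camera_matrix'];P=P0['pose']
    def proj(w):
        c=P[:3,:3].T@(np.array(w,float)-P[:3,3]); r=K@np.array([c[0],-c[1],-c[2]]); return r[:2]/r[2]
    u,v=(proj((552,45,80))-32).astype(int)
    o[:,j*400:j*400+400]=cv2.resize(P0['color'][v:v+64,u:u+64],(400,400),interpolation=2)
cv2.imwrite('pics/key2.png',o)
rows([(377,338,330,1.75,7),(377,338,126,1.75,5)])
E
```

```text
[552.809  44.349 346.531] [3.134 0.003 1.898] [-0.384  1.049 -0.927] 0.9946572957360852
top place_of can 0.87 [376.1 337.6  -3.7] [299. 254.]
top place_of can 0.62 [326.7 143.2   2.2] [383. 245.]
top place_of cradle_seat 0.75 [496.2 155.3  66.5] [352. 175.]
top place_of key_grip 0.67 [549.9  43.4  84.1] [387. 139.]
scene place_of can 0.86 [378.3 337.7  -0.3] [329. 281.]
scene place_of can 0.55 [329.1 144.    2.4] [399. 237.]
scene place_of cradle_seat 0.9 [497.2 151.2  72. ] [337. 185.]
scene place_of oil_filter 0.91 [515.7 402.7  -0.9] [256. 268.]
jug top img [420. 511.   0.]
jug top img [402. 503.  50.]
jug top img [349. 478. 200.]
jug top edge [458. 513. 200.]
jug sc [432. 508.   0.]
jug2 sc [295. 566.   0.]
jug2 sc [260. 597. 100.]
jug2top [299. 556.   0.]
jug2top [267. 523. 150.]
vise [319. 274.  60.]
vise [309. 279. 100.]
vise2 [294. 357.   0.]
vise2 [282. 358.  60.]
[[[0.191, -0.0406, 0.0063, 0, 0, 0.0067, 1], [0.1901, -0.0447, 0.0063, 0, 0, 0.0067, 1], [0.1891, -0.0487, 0.0063, 0, 0, 0.0067, 1], [0.1881, -0.0527, 0.0063, 0, 0, 0.0067, 1], [0.1869, -0.0566, 0.0063, 0, 0, 0.0067, 1]]]
[[[0.1857, -0.0606, 0.0063, 0, 0, 0.0067, 1], [0.1843, -0.0645, 0.0063, 0, 0, 0.0067, 1], [-0.0, -0.0, 0.1632, 0, 0, 0.0, 1], [-0.0, -0.0, 0.1632, 0, 0, 0.0, 1], [-0.0, -0.0, 0.1632, 0, 0, 0.0, 1]]]
[[[-0.0, -0.0, 0.1632, 0, 0, 0.0, 1], [-0.0, -0.0, 0.1632, 0, 0, 0.0, 1]]]
```

View pics/key2.png

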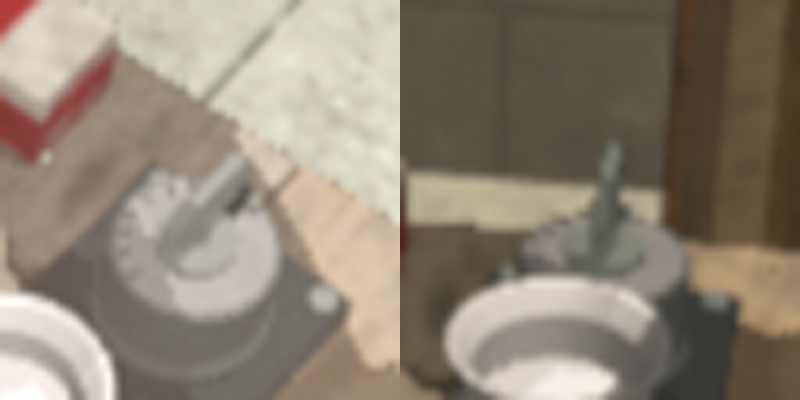

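```bash
python3 - <<'E'
from h import *
rows([(377,338,330,1.57,7),(377,338,126,1.57,5)],pose=[552,44.3,346.5,1.898])
E
```

```text
[[[0.1911, -0.0408, 0.0094, 0, 0, 0.0149, 1], [0.1889, -0.0497, 0.0094, 0, 0, 0.0149, 1], [0.1864, -0.0585, 0.0094, 0, 0, 0.0149, 1], [0.1835, -0.0671, 0.0094, 0, 0, 0.0149, 1], [0.1801, -0.0756, 0.0094, 0, 0, 0.0149, 1]]]
[[[0.1764, -0.084, 0.0094, 0, 0, 0.0149, 1], [0.1723, -0.0922, 0.0094, 0, 0, 0.0149, 1], [0.0, 0.0, 0.1632, 0, 0, -0.0, 1], [0.0, 0.0, 0.1632, 0, 0, -0.0, 1], [0.0, 0.0, 0.1632, 0, 0, -0.0, 1]]]
[[[0.0, 0.0, 0.1632, 0, 0, -0.0, 1], [0.0, 0.0, 0.1632, 0, 0, -0.0, 1]]]
```

Call:
drive_tool --rows '[[[0.191,-0.041,0.009,0,0,0.015,1],[0.189,-0.05,0.009,0,0,0.015,1],[0.186,-0.058,0.009,0,0,0.015,1],[0.184,-0.067,0.009,0,0,0.015,1],[0.18,-0.076,0.009,0,0,0.015,1]]]'

```text
t: 19.55
eef_pos: [425.9, 255.3, 330.4]
tcp_rot: [-3.141, 0.0, 1.661]
ft_force: [-0.3, 0.6, -0.1]
opening: 0.998
grip_force: 0.0
```

Call:
drive_tool --rows '[[[0.176,-0.084,0.009,0,0,0.015,1],[0.172,-0.092,0.009,0,0,0.015,1],[0,0,0,0,0,0,1],[0,0,0.1,0,0,0,1],[0,0,0,0,0,0,1]]]'

```text
t: 20.18
eef_pos: [376.9, 337.1, 300.0]
tcp_rot: [-3.139, 0.002, 1.568]
ft_force: [0.6, -0.1, 1.0]
opening: 1.001
grip_force: 0.0
```

```bash
python3 - <<'E'
from h import *
s=env.state();print(s['eef_pos'],s['tcp_rot'],s['ft_force'],s['joints'])
rows([(377,338,126,1.57,4)])
E
```

```text
[376.925 337.109 299.971] [-3.139  0.002  1.568] [ 0.579 -0.13   1.043] [ 0.599  0.254  1.751 -0.     1.14   0.602]
[[[0.0009, 0.0001, 0.174, 0, 0, -0.0001, 1], [0.0009, 0.0001, 0.174, 0, 0, -0.0001, 1], [0.0009, 0.0001, 0.174, 0, 0, -0.0001, 1], [0.0009, 0.0001, 0.174, 0, 0, -0.0001, 1]]]
```

Call:
drive_tool --rows '[[[0,0,0.15,0,0,0,1],[0,0,0.15,0,0,0,1],[0,0,0.15,0,0,0,1],[0,0,0.15,0,0,0,1],[0,0,0.096,0,0,0,0.9]]]'

```text
t: 20.8
eef_pos: [377.7, 337.4, 126.5]
tcp_rot: [-3.141, 0.001, 1.568]
ft_force: [0.7, 0.6, 1.0]
opening: 0.943
grip_force: 0.0
```

Call:
drive_tool --rows '[[[0,0,0,0,0,0,0],[0,0,0,0,0,0,0],[0,0,0,0,0,0,0],[0,0,0,0,0,0,0],[0,0,0,0,0,0,0]]]'

```text
t: 21.42
eef_pos: [377.3, 338.2, 128.2]
tcp_rot: [3.14, -0.001, 1.569]
ft_force: [-1.3, -1.3, 7.6]
opening: 0.558
grip_force: 30.0
```

Call:
drive_tool --rows '[[[0,0,0,0,0,0,0],[0,0,0,0,0,0,0]]]'

```text
t: 21.68
eef_pos: [377.3, 338.2, 128.2]
tcp_rot: [3.14, -0.001, 1.569]
ft_force: [-0.8, -1.3, 7.1]
opening: 0.558
grip_force: 30.0
```

```bash
python3 - <<'E'
from h import *
s=env.state();print(s['eef_pos'],s['tcp_rot'],s['ft_force'],s['opening'],s['grip_force'])
look('scene',[('place_of','can')]); look('top',[('place_of','can')])
rows([(377,338,270,1.57,3),(496.8,153,270,1.57,7)])
E
```

```text
[377.306 338.164 128.187] [ 3.14  -0.001  1.569] [-0.781 -1.339  7.085] 0.5575233348513289 30.0044230587082
scene place_of can 0.92 [379.6 335.7  -2.8] [329. 281.]
scene place_of can 0.7 [329.2 139.6   3.5] [400. 236.]
[[[-0.0002, -0.0004, -0.1891, 0, 0, -0.0001, 1], [-0.0002, -0.0004, -0.1891, 0, 0, -0.0001, 1], [-0.0002, -0.0004, -0.1891, 0, 0, -0.0001, 1], [-0.1057, 0.0685, -0.0, 0, 0, -0.0, 1], [-0.1057, 0.0685, -0.0, 0, 0, -0.0, 1]]]
[[[-0.1057, 0.0685, -0.0, 0, 0, -0.0, 1], [-0.1057, 0.0685, -0.0, 0, 0, -0.0, 1], [-0.1057, 0.0685, -0.0, 0, 0, -0.0, 1], [-0.1057, 0.0685, -0.0, 0, 0, -0.0, 1], [-0.1057, 0.0685, -0.0, 0, 0, -0.0, 1]]]
```

Call:
drive_tool --rows '[[[0,0,-0.1,0,0,0,0],[0,0,-0.15,0,0,0,0],[0,0,-0.17,0,0,0,0],[0,0,-0.17,0,0,0,0],[0,0,0,0,0,0,0]]]'

```text
t: 22.5
eef_pos: [377.6, 338.4, 277.3]
tcp_rot: [3.137, -0.003, 1.569]
ft_force: [-1.2, -0.6, -4.7]
opening: 0.557
grip_force: 30.0
```

Call:
drive_tool --rows '[[[-0.105,0.068,0,0,0,0,0],[-0.105,0.068,0,0,0,0,0],[-0.105,0.068,0,0,0,0,0],[-0.105,0.068,0,0,0,0,0],[-0.105,0.068,0,0,0,0,0]]]'

```text
t: 23.12
eef_pos: [461.6, 205.4, 273.1]
tcp_rot: [-3.139, 0.001, 1.569]
ft_force: [0.3, 0.5, -1.7]
opening: 0.551
grip_force: 30.0
```

Call:
drive_tool --rows '[[[-0.105,0.068,0,0,0,0,0],[-0.105,0.068,0,0,0,0,0],[0,0,0,0,0,0,0],[0,0,0,0,0,0,0]]]'

```text
t: 23.62
eef_pos: [495.0, 154.1, 273.7]
tcp_rot: [-3.139, 0.0, 1.568]
ft_force: [-0.3, -0.6, -3.5]
opening: 0.555
grip_force: 30.0
```

```bash
python3 - <<'E'
from h import *
s=env.state();print(s['eef_pos'],s['tcp_rot'],s['ft_force'],s['opening'],s['grip_force'])
for c in ('scene','top'): look(c,[('place_of','can'),('place_of','cradle_seat')])
rows([(496.5,153.3,210,1.57,2)])
E
```

```text
[494.966 154.082 273.718] [-3.139  0.     1.568] [-0.317 -0.588 -3.452] 0.5545810287227414 29.991733802016824
scene place_of can 0.71 [496.1 153.4 146.4] [338. 158.]
scene place_of can 0.58 [331.6 140.7   3.1] [399. 236.]
scene place_of cradle_seat 0.72 [496.2 154.3  75.1] [337. 185.]
top place_of can 0.9 [494.3 153.3 143.8] [356. 158.]
top place_of can 0.74 [327.9 143.3   1.5] [382. 244.]
top place_of cradle_seat 0.77 [496.7 158.4  66.3] [351. 175.]
[[[-0.0022, 0.0023, 0.1297, 0, 0, -0.0001, 1], [-0.0022, 0.0023, 0.1297, 0, 0, -0.0001, 1]]]
```

Call:
drive_tool --rows '[[[0,0.006,0.08,0,0,0,0],[0,0,0.08,0,0,0,0],[0,0,0.04,0,0,0,0],[0,0,0.04,0,0,0,0],[0,0,0,0,0,0,0]]]'

```text
t: 24.55
eef_pos: [497.0, 153.9, 214.5]
tcp_rot: [-3.141, 0.0, 1.569]
ft_force: [0.4, -0.1, -3.8]
opening: 0.552
grip_force: 30.0
```

```bash
python3 - <<'E'
from h import *
s=env.state();print(s['eef_pos'],s['tcp_rot'],s['ft_force'],s['moment'])
for c in ('scene','top'): look(c,[('place_of','can')])
E
```

```text
[497.01  153.944 214.535] [-3.141  0.     1.569] [ 0.36  -0.106 -3.81 ] [ 0.014 -0.098 -0.01 ]
scene place_of can 0.75 [332.1 140.5   3.4] [399. 236.]
scene place_of can 0.66 [498.6 153.3  86.4] [336. 180.]
top place_of can 0.75 [326.3 140.4   1.7] [384. 245.]
top place_of can 0.6 [496.5 155.1  82.7] [353. 171.]
```

Inside the flare, no contact. Keep going down slowly.

Call:
drive_tool --rows '[[[0,0,0.02,0,0,0,0],[0,0,0.02,0,0,0,0],[0,0,0.02,0,0,0,0],[0,0,0,0,0,0,0]]]'

```text
t: 25.25
eef_pos: [497.0, 153.9, 199.3]
tcp_rot: [-3.141, 0.0, 1.568]
ft_force: [-0.2, 0.3, -4.4]
opening: 0.559
grip_force: 30.0
```

Call:
drive_tool --rows '[[[0,0,0.02,0,0,0,0],[0,0,0.02,0,0,0,0],[0,0,0,0,0,0,0]]]'

```text
t: 25.62
eef_pos: [497.3, 154.0, 190.0]
tcp_rot: [3.141, -0.0, 1.569]
ft_force: [-2.4, 1.7, 5.0]
opening: 0.552
grip_force: 30.0
```

Call:
drive_tool --rows '[[[0,0,0.02,0,0,0,0],[0,0,0.02,0,0,0,0],[0,0,0.01,0,0,0,0],[0,0,0,0,0,0,0]]]'

```text
t: 26.12
eef_pos: [497.3, 154.0, 178.0]
tcp_rot: [3.141, -0.0, 1.569]
ft_force: [-3.0, 0.5, 10.5]
opening: 0.554
grip_force: 30.0
```

Call:
drive_tool --rows '[[[0,0,0.01,0,0,0,0],[0,0,0.01,0,0,0,0],[0,0,0,0,0,0,0]]]'

```text
t: 26.5
eef_pos: [497.3, 154.0, 173.2]
tcp_rot: [3.14, -0.0, 1.569]
ft_force: [-3.3, 0.3, 12.7]
opening: 0.556
grip_force: 30.0
```

Call:
drive_tool --rows '[[[0,0,0.008,0,0,0,0],[0,0,0.008,0,0,0,0],[0,0,0,0,0,0,0]]]'

```text
t: 26.88
eef_pos: [498.3, 154.2, 171.9]
tcp_rot: [3.136, -0.001, 1.569]
ft_force: [-8.9, -0.3, 41.0]
opening: 0.554
grip_force: 30.2
```

```bash
python3 - <<'E'
from h import *
s=env.state();print(s['eef_pos'],s['ft_force'],s['grip_force'])
for c in ('scene','top'): look(c,[('place_of','can')])
E
```

```text
[498.272 154.19  171.917] [-8.909 -0.329 41.038] 30.201472390908748
scene place_of can 0.97 [329.8 140.8   5.4] [400. 235.]
scene place_of can 0.62 [501.  153.5  43.4] [335. 195.]
top place_of can 0.92 [325.2 142.4   2.1] [383. 245.]
top place_of can 0.64 [494.4 153.1  42. ] [353. 180.]
```

Call:
drive_tool --rows '[[[0,0,-0.005,0,0,0,0],[0,0,0,0,0,0,0]]]'

```text
t: 27.32
eef_pos: [498.2, 154.1, 172.1]
tcp_rot: [3.137, -0.001, 1.569]
ft_force: [-4.0, -0.5, 27.0]
opening: 0.555
grip_force: 30.1
```

```bash
python3 - <<'E'
from h import *
s=env.state();print(s['t'],s['eef_pos'],s['ft_force'],s['grip_force'])
for c in ('scene','top'): look(c,[('place_of','oil_filter'),('place_of','finned_bottle'),('place_of','cradle_seat')])
E
```

```text
27.325 [498.18  154.094 172.06 ] [-3.991 -0.477 26.974] 30.08495543617755
scene place_of oil_filter 0.66 [518.8 401.6   0.4] [255. 267.]
scene place_of finned_bottle 0.56 [610.4 233.9  -2.7] [278. 209.]
scene place_of cradle_seat 0.92 [497.9 153.4  46.2] [336. 194.]
top place_of oil_filter 0.19 [500.4 156.4  42.3] [351. 178.]
top place_of finned_bottle 0.81 [614.3 233.9  -2.5] [306. 160.]
top place_of cradle_seat 0.84 [497.4 153.8  41.6] [352. 179.]
top place_of cradle_seat 0.38 [517.9 406.1   0.1] [254. 211.]
```

Seat is at about 45 mm (home), and it is held with 27 N, above the 16 N the spring needs.

```bash
python3 -c "
from cell import env
print(env.job_done())"
```

```text
the job is handed in; nothing more can be done
None
```

The job is handed in at 27 s: the timer key is wound to its stop pin, then the can is set in the cradle and held down fully home at about 27 N, with the oil filter and finned bottle still where they stood.

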